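Raise the stirrer speed by four clicks and start it

ROBOT

A 6-joint arm with a two-finger parallel gripper is mounted at the origin on the work surface. World frame = base frame: x ahead of the robot, y to its left, z up, the work surface at z = 0. Lengths are in m, angles in degrees, forces in N, time in s.
With the tool pointing down it reaches from about 0.3 to 0.775 m from the base axis. Payload 14.6 kg.
Tool frame: the origin (TCP) lies at the very end of the fingers, on their centre line; the grasp point (between the pads) lies 19 mm behind it; z points along the fingers, y is the direction in which the jaws open and shut (so a half turn about z gives the same grasp; the last joint's range is limited). The gripper opens to 94 mm and grips with 3 to 60 N. Pads are 16 mm wide; open, the fingers measure 119 mm over their backs; the gripper's body (75 mm by 177 mm) begins 78 mm behind the grasp point.
Start: joints at [64.022, 17.183, 87.147, -0, 75.671, -3.816], TCP at [0.207, 0.509, 0.205] pointing down, gripper open.
Joint ranges: [-173.82, 173.82], [-45.26, 126.66], [13.44, 144.39], [-59.66, 239.66], [0, 175.72], [-146.38, 146.38]. Speed limits (degrees/s): [127.2, 127.2, 147.25, 180, 180, 180].

INTERFACE

Orientations are given as [roll, pitch, yaw] about the fixed x, y, z axes, in that order (R = Rz(yaw) Ry(pitch) Rx(roll)).
In Python, from cell import * gives the robot as it stands.
- The arm moves only by the tool send_rows, never from a script. Its argument "commands" is a list of rows, each an object of numbers: "x", "y", "z": the shift along the tool's x, y, z in cm; "wx", "wy", "wz": the turn, a rotation vector about the tool's x, y, z in rad; "hand": the gripper command: -1 is fully open, 1 is shut, values between are in proportion. In form: [{"x": .., "y": .., "z": .., "wx": .., "wy": .., "wz": .., "hand": ..}, ...]. A call has exactly 10 rows; each row is the pose to reach, as a shift and turn from the pose measured when the call began, along the tool's axes at that moment; what a row does not reach only later rows make up. A row lasts 1/8 s, in which the tool goes at most 62.5 mm and 10.7 degrees, less where a joint would pass 70% of its speed; a pose out of reach is approached as far as the arm can. A call with a gripper value outside its range is refused whole. The fingers move at their own pace and stop on an object; "newtons" is the grip in N (left out, the last holds). Time passes only in rows, so rows that repeat a pose let the fingers close, or fill a call up. It gives the time, the measured TCP pose, the force and the opening at its end, in the units of the state.
- sense(): the state, without advancing time (a new reading comes with each control period).
- get_image(name): name is "scene" or "top"; returns the picture (400x640x3 uint8, blue, green, red); there is no depth.
- calibration(name): a dict with "fx", "fy", "cx", "cy" (pixels), "R" (3x3) and "t" (3): a world point X has camera coordinates R X + t. Camera axes: x right, y down, z forward; pixel columns grow to the right and rows downward; lengths in m; the calibration is good to about 2 mm. A picture is of the moment at which its call begins. calibration takes no time and is no camera call.
- hand_in(): hands the job in, once; it reports no verdict.
Trained networks look in the newest picture that a camera, given by its name, has taken for a name from the list of things; names that differ only in an ending like _2 or _b are one class to them, and where a whole thing is asked for, a point or a joint stands for the part that bears it (a point fixed in the world has none). Each returns a list of dicts, best first, with "confidence" (0 to 1); they miss things now and then, are a little off and sometimes report something else, mostly with a low value. They report only what shows in the picture. A call takes as long as a camera call. They do not tell look-alikes from the thing itself.
- spot_in(target, camera): "rect" ([left, top, width, height] in pixels, round what is visible of it).
- cut_out(target, camera): "region" (400x640 bool, what is visible of it) and "rect" ([left, top, width, height] in pixels, round what is visible of it).
- tip_of(target, camera): "at" ([column, row] in pixels: a listed point, or the origin of a listed thing).
The state is a dict: "t": time; "q": joint angles; "joint_velocities": joint speeds; "joint_torque": joint torques, N m; "tcp_pos": TCP position; "orientation": TCP orientation; "ft_force": force on the tool from outside, world axes, zero at the start; "wrist_torque": the same for the moment, N m; "gripper_width": finger opening in m.
Only numpy, scipy, OpenCV 4.12 (cv2) and the standard library are available. Lean on these libraries where they do the work, as an engineer would, in place of code of your own. Each camera call takes 0.05 s, during which the arm holds its last target. There are 200 camera calls.

TASK

Turn the click-stop speed dial of the magnetic stirrer up, clockwise seen from above, by exactly four clicks from where it stands now, pushing its lever round with a fingertip. Then press the stirrer's start button fully down with a fingertip and let it come back up. Grip nothing, and leave the dish, the dropper bottle and the beaker standing where they are.

Things in the scene. Friction and masses are not known exactly. Their poses are not given: they have to be found in the camera images.
- dial_axis (a point): on the speed dial's vertical axis, 13 mm above the stirrer's deck; frame turns with the dial, x along its lever to the free end, z up. Dial: black disc, 48 mm diameter, 14 mm high, with one straight lever 10 mm wide (5 mm either side of this x axis) ending 55 mm from the axis; lever sides reach from 10 mm below to 10 mm above this point. Deck beside the lever is clear
- dial_tip (a point): point in the dial's lever, 50 mm from dial_axis towards the lever's free end, at the same height (13 mm above the deck)
- dial (a joint): turn of the speed dial (rad), growing clockwise seen from above. It clicks into a stop at every multiple of 20 degrees (0.349) from 0 to 3.49, each marked by a tick on the deck; end stops lie just beyond. It starts in stop 0, 1, 2 or 3. About 3 N at the lever's end moves it out of a stop; past half-way (10 degrees) it jumps ahead into the next one and stays
- start_top (a point): centre of the top face of the start button, a white round spring button of 26 mm diameter standing in a grey housing on the stirrer's control deck, about 100 mm from the dial's axis; pressed straight down
- start (a joint): how far the start button is pressed (m): 0 up, 0.006 fully down, which takes 5 N; it springs back
- stirrer: magnetic stirrer, white case fixed to the bench, 320 (x) by 200 mm (y); origin at the centre of its underside, x pointing away from its front. Front half: flat control deck 55 mm high. Rear half: 68 mm high with a round steel plate, 136 mm diameter, its top 75 mm high, centred 80 mm along +x
- dish_mid (a point): centre, half-way up, of the loose glass dish on the steel plate: 90 mm diameter, 42 mm high, its rim 117 mm above the bench; z up
- dropper_mid (a point): loose brown dropper bottle with rubber bulb standing on the bench, 40 mm diameter, 96 mm high; this point is on its axis, 45 mm above its foot; z up
- beaker_mid (a point): centre, half-way up, of the loose small glass beaker on the bench, 54 mm diameter, 65 mm high; z up
Not all that is in view belongs to the job. Leave any green or turquoise look-alike of the part that bears beaker_mid alone.

How it is judged:
By the outcome, as a careful person would: the job done as asked, in the order asked, and still so for the second after the job is handed in, with the robot touching nothing.
It also fails if it takes over 58 s, if anything falls off the work surface, if the arm or the gripper's body presses on something with over 40 N, if the wrist force passes 120 N, or if a joint passes its speed limit or range.

## Working session

There is one attempt and no reset: what is moved stays moved. The work goes in short steps, Python scripts to look and compute and a tool call to move; the robot and the scene stay as the last step left them, time stands still between calls to the robot, and variables do not carry over. Pictures are saved under pics/ and viewed, about 8 in all and at most 12, crops included, and the job is handed in when it is done.

Besides the shell and the picture viewer there is one more tool, called after ">>>" as name([rows], argument=value, ...), one row to a line, values as JSON. send_rows: Moves the arm, as the interface text tells. Its arguments: {"type":"object","properties":{"commands":{"type":"array"},"newtons":{"type":"number"}},"required":["commands"]}

```bash
mkdir -p pics; python3 - <<'E'
from cell import *
import cv2,numpy as np
for c in ("scene","top"):
    cv2.imwrite(f"pics/{c}0.png",get_image(c))
    k=calibration(c);print(c,k["fx"],k["cx"],k["cy"],np.round(k["R"],3).tolist(),np.round(k["t"],3))
    for n in("dial_axis","dial_tip","start_top","dish_mid","dropper_mid","beaker_mid","stirrer"):
        print(n,[(np.round(d["at"],1).tolist(),round(d["confidence"],2)) for d in tip_of(n,c)][:3])
s=sense();print(s["t"],s["orientation"],s["ft_force"])
E
```

```text
scene 491.41462306945056 323.4731121928875 205.15370415982372 [[-0.239, 0.971, -0.012], [0.825, 0.197, -0.53], [-0.512, -0.137, -0.848]] [ 0.177 -0.426  1.508]
dial_axis [([323.4, 192.9], 0.74)]
dial_tip [([339.1, 203.2], 0.69)]
start_top [([364.2, 251.1], 0.74), ([291.2, 166.3], 0.41)]
dish_mid [([296.5, 230.3], 0.2)]
dropper_mid [([363.1, 251.8], 0.64)]
beaker_mid [([191.4, 183.3], 0.9), ([205.3, 215.0], 0.82), ([227.3, 183.0], 0.75)]
stirrer []
top 450.5579067257806 315.4263746823598 197.69267370688948 [[-0.022, -1.0, 0.013], [-0.984, 0.019, -0.177], [0.177, -0.017, -0.984]] [-0.046  0.599  1.106]
dial_axis [([316.5, 221.4], 0.76)]
dial_tip [([296.2, 211.7], 0.62)]
start_top [([348.3, 237.4], 0.64)]
dish_mid [([341.2, 150.5], 0.65)]
dropper_mid [([262.4, 176.5], 0.72)]
beaker_mid [([409.5, 217.1], 0.79), ([418.4, 183.1], 0.79), ([439.0, 211.5], 0.75)]
stirrer [([330.3, 192.7], 0.92)]
0.8 [ 1.79999417e+02 -2.10859010e-04  1.57838456e+02] [-0.26465864  0.17085117  0.64967618]
```

```bash
python3 - <<'E'
import cv2
a=cv2.imread("pics/top0.png")
cv2.imwrite("pics/top0c.png",cv2.resize(a[90:290,220:480],None,fx=3,fy=3,interpolation=cv2.INTER_CUBIC))
E
```

```text
(no output)
```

View pics/scene0.png

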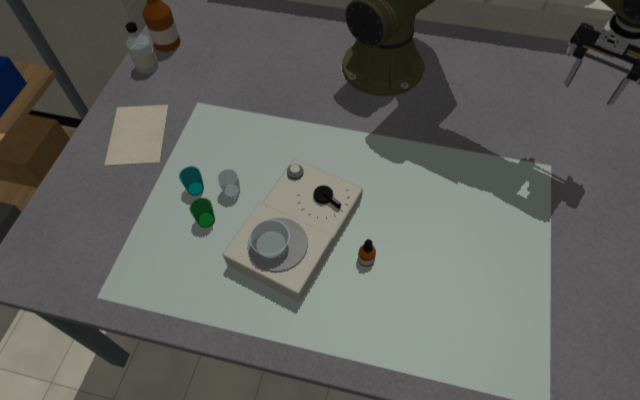

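View pics/top0c.png

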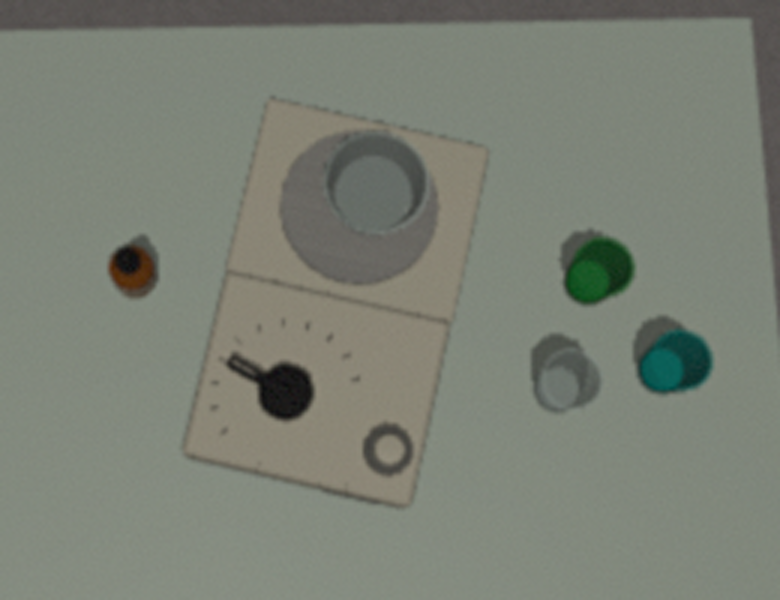

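The top view shows the dial at crop (285,390), with its lever end at (232,360) on the fourth of 11 ticks, so it stands in stop 3 and must go to stop 7 (tick at crop (307,325)). The start button is the white disc in a grey ring at crop (388,449). Look-alikes: the clear, green and turquoise beakers stand to the right at crop (567,380), (600,270) and (675,360). The steel plate and dish are at (375,185), and the second `start_top` candidate in the scene view, (364,251), is really the dropper.

```bash
cat > h.py <<'E'
from cell import *
import numpy as np,cv2
def ray(c,uv):
    k=calibration(c);R=np.array(k["R"]);o=-R.T@np.array(k["t"])
    d=R.T@np.array([(uv[0]-k["cx"])/k["fx"],(uv[1]-k["cy"])/k["fy"],1]);return o,d
def plane(c,uv,z):
    o,d=ray(c,uv);return o+d*(z-o[2])/d[2]
def tri(a,b):
    A=[];y=[]
    for c,uv in(("scene",a),("top",b)):
        o,d=ray(c,uv);d=d/np.linalg.norm(d);P=np.eye(3)-np.outer(d,d);A.append(P);y.append(P@o)
    return np.linalg.lstsq(np.vstack(A),np.hstack(y),rcond=None)[0]
E
python3 - <<'E'
from h import *
np.set_printoptions(precision=4,suppress=True)
cr=lambda u,v:(220+(u+.5)/3-.5,90+(v+.5)/3-.5)
tk=np.array([plane("top",cr(*p),.055)[:2] for p in[(224,431),(214,407),(214,382),(221,358),(238,341),(259,328),(283,322),(307,325),(330,338),(347,356),(356,379)]])
A=np.c_[2*tk,np.ones(11)];s=np.linalg.lstsq(A,(tk**2).sum(1),rcond=None)[0]
c=s[:2];print("tick centre",c,"r",np.hypot(*(tk-c).T));print("ang",np.degrees(np.arctan2(*(tk-c).T[::-1])))
print("axis top",plane("top",(316.5,221.4),.068),"disc",plane("top",cr(285,390),.069),"scene",plane("scene",(323.4,192.9),.068),"tri",tri((323.4,192.9),(316.5,221.4)))
t=plane("top",cr(232,358),.078);print("lever end",t,"tip net",plane("top",(296.2,211.7),.068),plane("scene",(339.1,203.2),.068))
print("btn tri",tri((295,169),cr(388,449)))
for z in(.06,.07,.08):print(z,plane("top",cr(388,449),z),plane("scene",(295,169),z))
a=cv2.imread("pics/scene0.png");cv2.imwrite("pics/s0c.png",cv2.resize(a[145:235,265:385],None,fx=6,fy=6,interpolation=cv2.INTER_CUBIC))
E
```

```text
tick centre [ 0.5382 -0.0559] r [0.061  0.0616 0.0614 0.0627 0.0605 0.0607 0.0616 0.0618 0.0611 0.0617
 0.0614]
ang [120.5212  99.7462  79.758   59.9029  40.7645  20.6293   0.6614 -18.6767
 -39.9009 -59.7993 -79.6144]
axis top [ 0.5349 -0.06    0.068 ] disc [ 0.5393 -0.0554  0.069 ] scene [ 0.536  -0.0499  0.068 ] tri [ 0.5344 -0.0553  0.0643]
lever end [ 0.5659 -0.0116  0.078 ] tip net [ 0.5606 -0.0092  0.068 ] [ 0.5558 -0.0066  0.068 ]
btn tri [ 0.4871 -0.1371  0.073 ]
0.06 [ 0.4888 -0.141   0.06  ] [ 0.4777 -0.1378  0.06  ]
0.07 [ 0.4879 -0.1401  0.07  ] [ 0.4846 -0.1352  0.07  ]
0.08 [ 0.4871 -0.1392  0.08  ] [ 0.4915 -0.1326  0.08  ]
```

View pics/s0c.png

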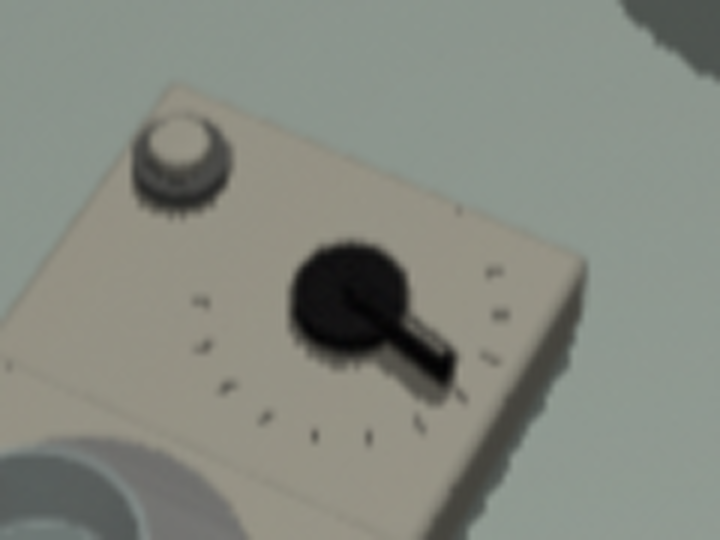

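The scene crop agrees: the lever lies on the fourth tick from the start end (about crop (460,397), 11 ticks in all), so it is stop 3. The button is a white cap at crop (180,140) that stands clear of its housing. Next I go above the spot on the counter-clockwise side of the lever with the fingers shut.

```bash
cat >> h.py <<'E'
from scipy.spatial.transform import Rotation as Ro
import json
def rows(T):
    "T: list of (x,y,z,yaw) world"
    s=sense();R=Ro.from_euler("xyz",s["orientation"],degrees=True)
    print("now",np.round(s["tcp_pos"],4),np.round(s["orientation"],1),"t",round(s["t"],2))
    for x,y,z,w in T:
        d=R.inv().apply(np.array([x,y,z])-s["tcp_pos"])*100
        v=(R.inv()*Ro.from_euler("xyz",[180,0,w],degrees=True)).as_rotvec()
        print(json.dumps(dict(x=round(d[0],2),y=round(d[1],2),z=round(d[2],2),wx=round(v[0],3),wy=round(v[1],3),wz=round(v[2],3))))
C=np.array([.537,-.0545])
def fin(th,off,z=.067,r=.045):
    a=np.radians(th);p=C+r*np.array([np.cos(a),np.sin(a)])+off*np.array([-np.sin(a),np.cos(a)])
    return (*p,z,th)
E
python3 -c "
from h import *
rows([fin(60,.027,.15)])"
```

```text
now [0.2075 0.5094 0.2055] [180.   -0.  157.8] t 0.8
{"x": -49.73, "y": -34.96, "z": 5.54, "wx": 0.0, "wy": -0.0, "wz": 1.708}
```

>>> send_rows([
  {"x": -49.73, "y": -34.96, "z": 5.5, "wx": 0, "wy": 0, "wz": 1.708, "hand": 1},
  {"x": -49.73, "y": -34.96, "z": 5.5, "wx": 0, "wy": 0, "wz": 1.708, "hand": 1},
  {"x": -49.73, "y": -34.96, "z": 5.5, "wx": 0, "wy": 0, "wz": 1.708, "hand": 1},
  {"x": -49.73, "y": -34.96, "z": 5.5, "wx": 0, "wy": 0, "wz": 1.708, "hand": 1},
  {"x": -49.73, "y": -34.96, "z": 5.5, "wx": 0, "wy": 0, "wz": 1.708, "hand": 1},
  {"x": -49.73, "y": -34.96, "z": 5.5, "wx": 0, "wy": 0, "wz": 1.708, "hand": 1},
  {"x": -49.73, "y": -34.96, "z": 5.5, "wx": 0, "wy": 0, "wz": 1.708, "hand": 1},
  {"x": -49.73, "y": -34.96, "z": 5.5, "wx": 0, "wy": 0, "wz": 1.708, "hand": 1},
  {"x": -49.73, "y": -34.96, "z": 5.5, "wx": 0, "wy": 0, "wz": 1.708, "hand": 1},
  {"x": -49.73, "y": -34.96, "z": 5.5, "wx": 0, "wy": 0, "wz": 1.708, "hand": 1},
], newtons=5)

```text
t: 2.05
tcp_pos: [0.5371, -0.0043, 0.1503]
orientation: [180.0, -0.0, 59.7]
ft_force: [-0.9, 0.1, 0.8]
gripper_width: 0.0009
```

```bash
python3 -c "
from h import *
s=sense();print(s['gripper_width'],s['ft_force'])
rows([fin(60,.027,.12),fin(60,.027,.10)])
for c in ('scene','top'):
  a=get_image(c);cv2.imwrite('pics/%s1.png'%c,a)
a=cv2.imread('pics/scene1.png')[130:240,250:400];cv2.imwrite('pics/s1c.png',cv2.resize(a,None,fx=5,fy=5,interpolation=cv2.INTER_CUBIC))
"
```

```text
0.0008780306573662313 [-0.90630441  0.06243255  0.76861428]
now [ 0.5371 -0.0043  0.1503] [180.   -0.   59.7] t 2.05
{"x": 0.15, "y": -0.2, "z": 3.03, "wx": 0.0, "wy": -0.0, "wz": -0.005}
{"x": 0.15, "y": -0.2, "z": 5.03, "wx": 0.0, "wy": -0.0, "wz": -0.005}
```

View pics/s1c.png

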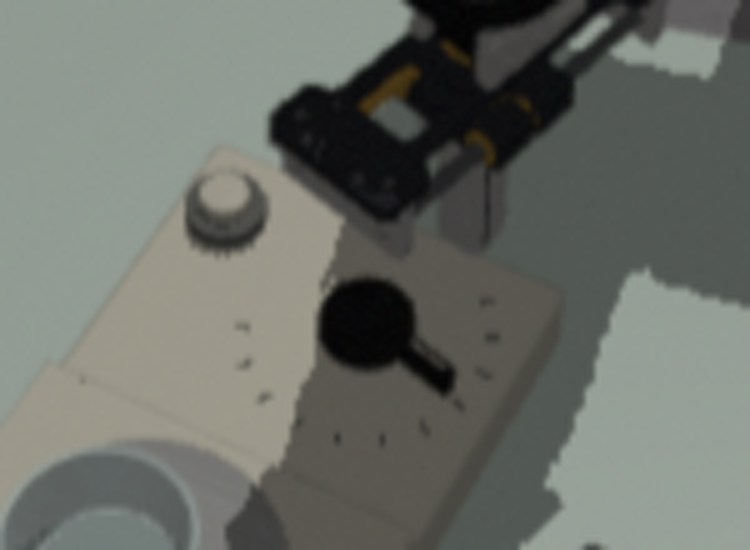

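The shut fingers' end is at crop (470,245), above the near side of the lever (end at (450,380)), and the lever has not moved. Going straight down beside it.

>>> send_rows([
  {"x": 0.15, "y": -0.2, "z": 3, "wx": 0, "wy": 0, "wz": -0.005, "hand": 1},
  {"x": 0.15, "y": -0.2, "z": 5, "wx": 0, "wy": 0, "wz": -0.005, "hand": 1},
  {"x": 0.15, "y": -0.2, "z": 6, "wx": 0, "wy": 0, "wz": -0.005, "hand": 1},
  {"x": 0.15, "y": -0.2, "z": 7, "wx": 0, "wy": 0, "wz": -0.005, "hand": 1},
  {"x": 0.15, "y": -0.2, "z": 7.6, "wx": 0, "wy": 0, "wz": -0.005, "hand": 1},
  {"x": 0.15, "y": -0.2, "z": 8, "wx": 0, "wy": 0, "wz": -0.005, "hand": 1},
  {"x": 0.15, "y": -0.2, "z": 8.3, "wx": 0, "wy": 0, "wz": -0.005, "hand": 1},
  {"x": 0.15, "y": -0.2, "z": 8.3, "wx": 0, "wy": 0, "wz": -0.005, "hand": 1},
  {"x": 0.15, "y": -0.2, "z": 8.3, "wx": 0, "wy": 0, "wz": -0.005, "hand": 1},
  {"x": 0.15, "y": -0.2, "z": 8.3, "wx": 0, "wy": 0, "wz": -0.005, "hand": 1},
])

```text
t: 3.4
tcp_pos: [0.5365, -0.0032, 0.0668]
orientation: [-180.0, 0.0, 60.0]
ft_force: [-0.3, -0.7, 0.3]
gripper_width: 0.0007
```

```bash
python3 -c "
from h import *
rows([fin(60,.022),fin(60,.0175)]+[fin(60-4*i,.0175) for i in range(1,9)])
a=get_image('top')[150:270,270:420];cv2.imwrite('pics/t2c.png',cv2.resize(a,None,fx=5,fy=5,interpolation=cv2.INTER_CUBIC))
"
```

```text
now [ 0.5365 -0.0032  0.0668] [-180.    0.   60.] t 3.4
{"x": 0.08, "y": 0.41, "z": -0.02, "wx": -0.0, "wy": 0.0, "wz": 0.0}
{"x": 0.08, "y": 0.86, "z": -0.02, "wx": -0.0, "wy": 0.0, "wz": 0.0}
{"x": 0.19, "y": 1.18, "z": -0.02, "wx": -0.0, "wy": 0.0, "wz": 0.07}
{"x": 0.28, "y": 1.51, "z": -0.02, "wx": -0.0, "wy": 0.0, "wz": 0.14}
{"x": 0.35, "y": 1.84, "z": -0.02, "wx": 0.0, "wy": 0.0, "wz": 0.21}
{"x": 0.39, "y": 2.17, "z": -0.02, "wx": 0.0, "wy": 0.0, "wz": 0.279}
{"x": 0.41, "y": 2.51, "z": -0.02, "wx": 0.0, "wy": 0.0, "wz": 0.349}
{"x": 0.4, "y": 2.84, "z": -0.02, "wx": 0.0, "wy": 0.0, "wz": 0.419}
{"x": 0.38, "y": 3.18, "z": -0.02, "wx": 0.0, "wy": 0.0, "wz": 0.489}
{"x": 0.33, "y": 3.51, "z": -0.02, "wx": 0.0, "wy": 0.0, "wz": 0.559}
```

View pics/t2c.png

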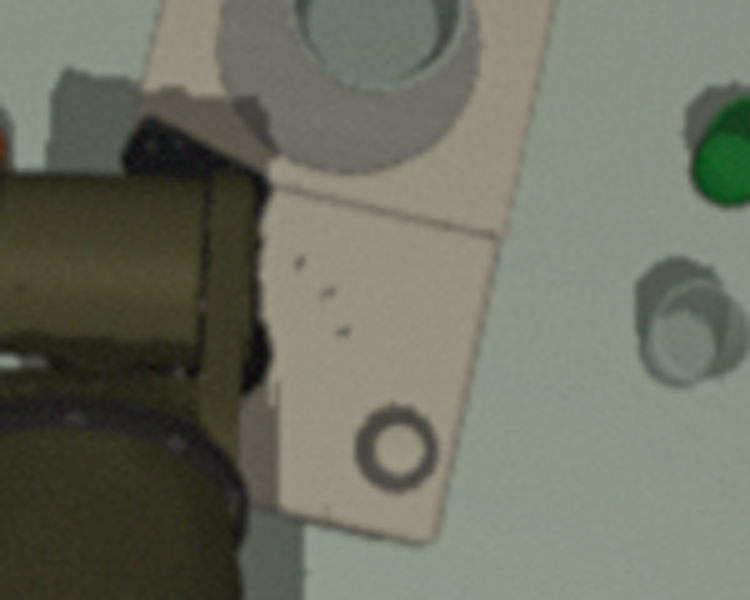

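The arm hides the dial from above, with no contact so far. Now pushing.

>>> send_rows([
  {"x": 0.08, "y": 0.4, "z": 0, "wx": 0, "wy": 0, "wz": 0, "hand": 1},
  {"x": 0.08, "y": 0.86, "z": 0, "wx": 0, "wy": 0, "wz": 0, "hand": 1},
  {"x": 0.19, "y": 1.18, "z": 0, "wx": 0, "wy": 0, "wz": 0.07, "hand": 1},
  {"x": 0.28, "y": 1.51, "z": 0, "wx": 0, "wy": 0, "wz": 0.14, "hand": 1},
  {"x": 0.35, "y": 1.84, "z": 0, "wx": 0, "wy": 0, "wz": 0.21, "hand": 1},
  {"x": 0.39, "y": 2.17, "z": 0, "wx": 0, "wy": 0, "wz": 0.28, "hand": 1},
  {"x": 0.41, "y": 2.51, "z": 0, "wx": 0, "wy": 0, "wz": 0.35, "hand": 1},
  {"x": 0.4, "y": 2.84, "z": 0, "wx": 0, "wy": 0, "wz": 0.42, "hand": 1},
  {"x": 0.38, "y": 3.18, "z": 0, "wx": 0, "wy": 0, "wz": 0.49, "hand": 1},
  {"x": 0.33, "y": 3.51, "z": 0, "wx": 0, "wy": 0, "wz": 0.56, "hand": 1},
])

```text
t: 4.7
tcp_pos: [0.5688, -0.018, 0.0667]
orientation: [180.0, 0.0, 27.8]
ft_force: [-0.0, -0.6, 1.0]
gripper_width: 0.0005
```

```bash
python3 -c "
from h import *
a=get_image('scene')[130:240,250:400];cv2.imwrite('pics/s3c.png',cv2.resize(a,None,fx=5,fy=5,interpolation=cv2.INTER_CUBIC))
rows([fin(28-4*i,.0175) for i in range(1,11)])
"
```

```text
now [ 0.569  -0.0183  0.0667] [180.    0.   27.6] t 4.75
{"x": 0.09, "y": 0.26, "z": -0.03, "wx": 0.0, "wy": 0.0, "wz": 0.063}
{"x": 0.18, "y": 0.59, "z": -0.02, "wx": 0.0, "wy": 0.0, "wz": 0.132}
{"x": 0.24, "y": 0.92, "z": -0.02, "wx": 0.0, "wy": 0.0, "wz": 0.202}
{"x": 0.29, "y": 1.25, "z": -0.02, "wx": 0.0, "wy": 0.0, "wz": 0.272}
{"x": 0.31, "y": 1.59, "z": -0.02, "wx": 0.0, "wy": 0.0, "wz": 0.342}
{"x": 0.31, "y": 1.92, "z": -0.02, "wx": 0.0, "wy": 0.0, "wz": 0.412}
{"x": 0.28, "y": 2.26, "z": -0.02, "wx": 0.0, "wy": 0.0, "wz": 0.482}
{"x": 0.23, "y": 2.59, "z": -0.02, "wx": 0.0, "wy": 0.0, "wz": 0.551}
{"x": 0.16, "y": 2.92, "z": -0.02, "wx": 0.0, "wy": 0.0, "wz": 0.621}
{"x": 0.07, "y": 3.25, "z": -0.02, "wx": 0.0, "wy": 0.0, "wz": 0.691}
```

View pics/s3c.png

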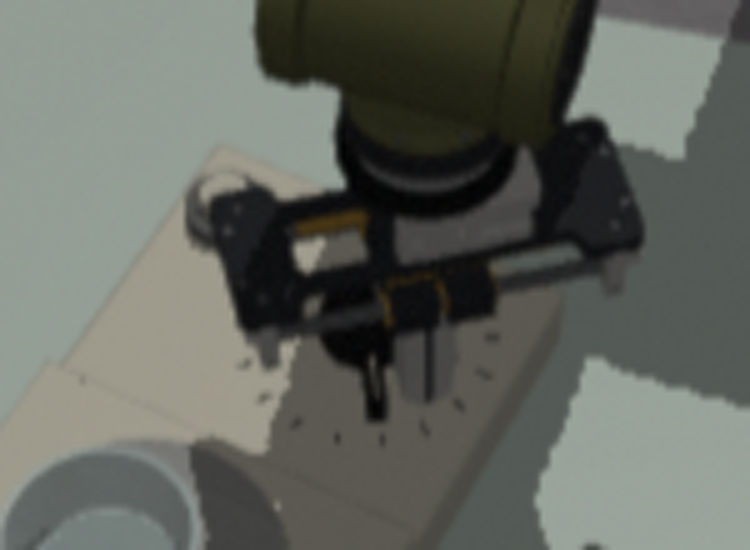

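The lever (end at crop (375,415)) has come round to the tick at (382,440), which is stop 5. The fingertip is close behind it. Continuing.

>>> send_rows([
  {"x": 0.09, "y": 0.26, "z": 0, "wx": 0, "wy": 0, "wz": 0.063, "hand": 1},
  {"x": 0.18, "y": 0.59, "z": 0, "wx": 0, "wy": 0, "wz": 0.132, "hand": 1},
  {"x": 0.24, "y": 0.92, "z": 0, "wx": 0, "wy": 0, "wz": 0.202, "hand": 1},
  {"x": 0.29, "y": 1.25, "z": 0, "wx": 0, "wy": 0, "wz": 0.272, "hand": 1},
  {"x": 0.31, "y": 1.59, "z": 0, "wx": 0, "wy": 0, "wz": 0.342, "hand": 1},
  {"x": 0.31, "y": 1.92, "z": 0, "wx": 0, "wy": 0, "wz": 0.412, "hand": 1},
  {"x": 0.28, "y": 2.26, "z": 0, "wx": 0, "wy": 0, "wz": 0.482, "hand": 1},
  {"x": 0.23, "y": 2.59, "z": 0, "wx": 0, "wy": 0, "wz": 0.551, "hand": 1},
  {"x": 0.16, "y": 2.92, "z": 0, "wx": 0, "wy": 0, "wz": 0.621, "hand": 1},
  {"x": 0.07, "y": 3.25, "z": 0, "wx": 0, "wy": 0, "wz": 0.691, "hand": 1},
])

```text
t: 6.0
tcp_pos: [0.5848, -0.0469, 0.0667]
orientation: [180.0, 0.0, -12.1]
ft_force: [-0.3, -0.3, -0.6]
gripper_width: 0.0006
```

```bash
python3 -c "
from h import *
a=get_image('scene')[130:240,250:400];cv2.imwrite('pics/s4c.png',cv2.resize(a,None,fx=5,fy=5,interpolation=cv2.INTER_CUBIC))
rows([fin(-14,.0175),fin(-16,.0175),fin(-16,.0275),fin(-16,.0275,.15)])
"
```

```text
now [ 0.5849 -0.0473  0.0667] [180.    0.  -12.3] t 6.05
{"x": 0.03, "y": 0.11, "z": -0.03, "wx": 0.001, "wy": 0.0, "wz": 0.03}
{"x": 0.08, "y": 0.27, "z": -0.03, "wx": 0.001, "wy": 0.0, "wz": 0.065}
{"x": 0.15, "y": -0.73, "z": -0.04, "wx": 0.001, "wy": 0.0, "wz": 0.065}
{"x": 0.14, "y": -0.72, "z": -8.34, "wx": 0.001, "wy": 0.0, "wz": 0.065}
```

View pics/s4c.png

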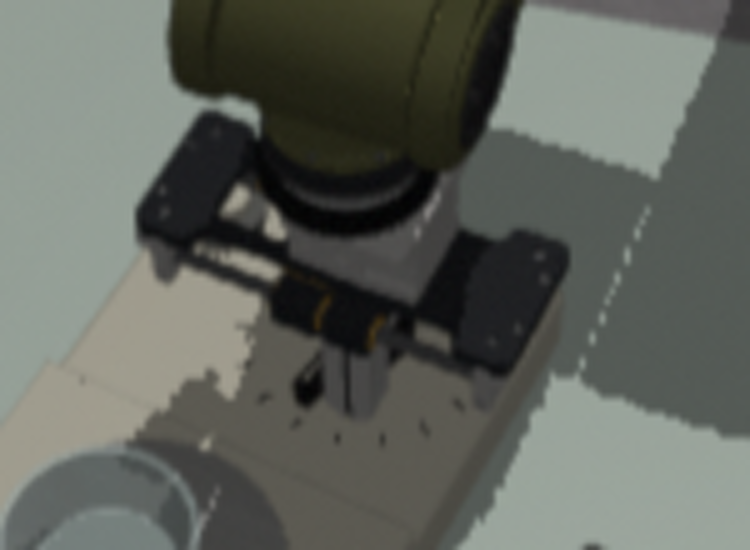

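The lever (end at crop (305,395)) already lies on the tick at (296,422), stop 7, and the finger has gone past the half-way point. Backing off, then lifting.

>>> send_rows([
  {"x": 0.1, "y": -0.4, "z": 0, "wx": 0, "wy": 0, "wz": 0, "hand": 1},
  {"x": 0.1, "y": -1.0, "z": 0, "wx": 0, "wy": 0, "wz": 0, "hand": 1},
  {"x": 0.1, "y": -1.0, "z": 0, "wx": 0, "wy": 0, "wz": 0, "hand": 1},
  {"x": 0.1, "y": -1.0, "z": -3, "wx": 0, "wy": 0, "wz": 0, "hand": 1},
  {"x": 0.1, "y": -1.0, "z": -8, "wx": 0, "wy": 0, "wz": 0, "hand": 1},
  {"x": -4, "y": 10, "z": -10, "wx": 0, "wy": 0, "wz": 0, "hand": 0.15},
  {"x": -10, "y": 16, "z": -10, "wx": 0, "wy": 0, "wz": 0, "hand": 0.15},
  {"x": -16, "y": 20, "z": -10, "wx": 0, "wy": 0, "wz": 0, "hand": 0.15},
  {"x": -16, "y": 20, "z": -10, "wx": 0, "wy": 0, "wz": 0, "hand": 0.15},
  {"x": -16, "y": 20, "z": -10, "wx": 0, "wy": 0, "wz": 0, "hand": 0.15},
])

```text
t: 7.3
tcp_pos: [0.3839, -0.2097, 0.1672]
orientation: [179.9, -0.0, -12.4]
ft_force: [-0.9, -0.2, -0.1]
gripper_width: 0.0399
```

```bash
python3 -c "
from h import *
np.set_printoptions(precision=4,suppress=True)
t=get_image('top');s=get_image('scene')
for c in('top','scene'):
  for n in('start_top','dial_tip','dial_axis'):print(c,n,[(d['at'],round(d['confidence'],2)) for d in tip_of(n,c)][:3])
st=sense();print(st['gripper_width'],st['ft_force'],st['tcp_pos'],st['orientation'])
f=lambda a,u,v:cv2.resize(a[v:v+100,u:u+130],None,fx=6,fy=6,interpolation=cv2.INTER_CUBIC)
cv2.imwrite('pics/m5.png',cv2.resize(np.vstack([f(t,270,180)[:,:],f(s,270,145)]),None,fx=.5,fy=.5))
"
```

```text
top start_top [([349.5, 241.2], 0.5)]
top dial_tip [([321.9, 202.2], 0.63), ([261.3, 174.7], 0.26)]
top dial_axis [([315.1, 219.4], 0.92)]
scene start_top [([294.1, 167.8], 0.54)]
scene dial_tip [([315.6, 207.2], 0.76)]
scene dial_axis [([323.0, 193.3], 0.81)]
0.039955052907260535 [-0.1761 -0.114   0.0173] [ 0.3866 -0.208   0.1666] [179.9805   0.0248 -12.2004]
```

View pics/m5.png

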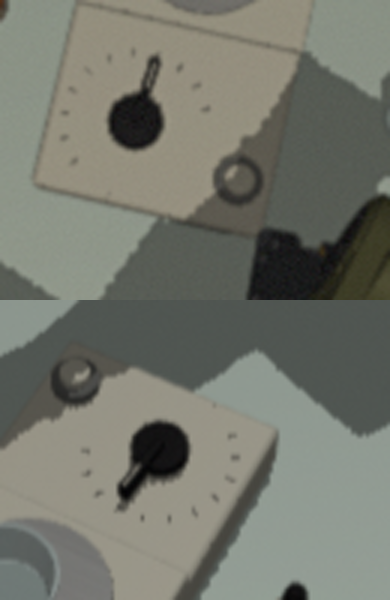

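The dial stands in stop 7: in the top view the lever end is at (155,58), and only three ticks (8, 9, 10) show after it. In the scene half the lever end is at (122,495). The button (top view (238,179)) is clear of the arm. Now its position.

```bash
python3 -c "
from h import *
np.set_printoptions(precision=4,suppress=True)
print(tri((294.1,167.8),(349.2,240)),tri((295,168),(349,239.3)))
B=plane('top',(349,239.5),.074);print(B)
B=np.array([.4865,-.1385]);w=np.radians(-12.4);ty=np.array([np.sin(w),-np.cos(w)])
p=B+ty*(.02+.00625);rows([(*p,.12,-12.4),(*p,.09,-12.4)])
"
```

```text
[ 0.4855 -0.1385  0.0753] [ 0.4869 -0.1369  0.077 ]
[ 0.4872 -0.1397  0.074 ]
now [ 0.3866 -0.208   0.1666] [180.    0.  -12.2] t 7.7
{"x": 8.28, "y": -6.28, "z": 4.66, "wx": 0.0, "wy": 0.0, "wz": 0.003}
{"x": 8.29, "y": -6.29, "z": 7.66, "wx": 0.0, "wy": 0.0, "wz": 0.003}
```

>>> send_rows([
  {"x": 4, "y": -3, "z": 2, "wx": 0, "wy": 0, "wz": 0, "hand": 0.15},
  {"x": 8.3, "y": -6.3, "z": 4, "wx": 0, "wy": 0, "wz": 0, "hand": 0.15},
  {"x": 8.3, "y": -6.3, "z": 4.6, "wx": 0, "wy": 0, "wz": 0, "hand": 0.15},
  {"x": 8.3, "y": -6.3, "z": 5.5, "wx": 0, "wy": 0, "wz": 0, "hand": 0.15},
  {"x": 8.3, "y": -6.3, "z": 6.5, "wx": 0, "wy": 0, "wz": 0, "hand": 0.15},
  {"x": 8.3, "y": -6.3, "z": 7.2, "wx": 0, "wy": 0, "wz": 0, "hand": 0.15},
  {"x": 8.3, "y": -6.3, "z": 7.7, "wx": 0, "wy": 0, "wz": 0, "hand": 0.15},
  {"x": 8.3, "y": -6.3, "z": 7.7, "wx": 0, "wy": 0, "wz": 0, "hand": 0.15},
  {"x": 8.3, "y": -6.3, "z": 7.7, "wx": 0, "wy": 0, "wz": 0, "hand": 0.15},
  {"x": 8.3, "y": -6.3, "z": 7.7, "wx": 0, "wy": 0, "wz": 0, "hand": 0.15},
])

```text
t: 8.95
tcp_pos: [0.4811, -0.1641, 0.0898]
orientation: [180.0, -0.0, -12.2]
ft_force: [0.4, 0.5, -0.6]
gripper_width: 0.0401
```

```bash
python3 -c "
from h import *
a=get_image('scene')[130:230,250:380];print(sense()['ft_force'],sense()['tcp_pos']);cv2.imwrite('pics/s6c.png',cv2.resize(a,None,fx=6,fy=6,interpolation=cv2.INTER_CUBIC))
"
```

```text
[0.12009581 0.1953404  0.47870487] [ 0.4811294  -0.16408454  0.08977071]
```

View pics/s6c.png

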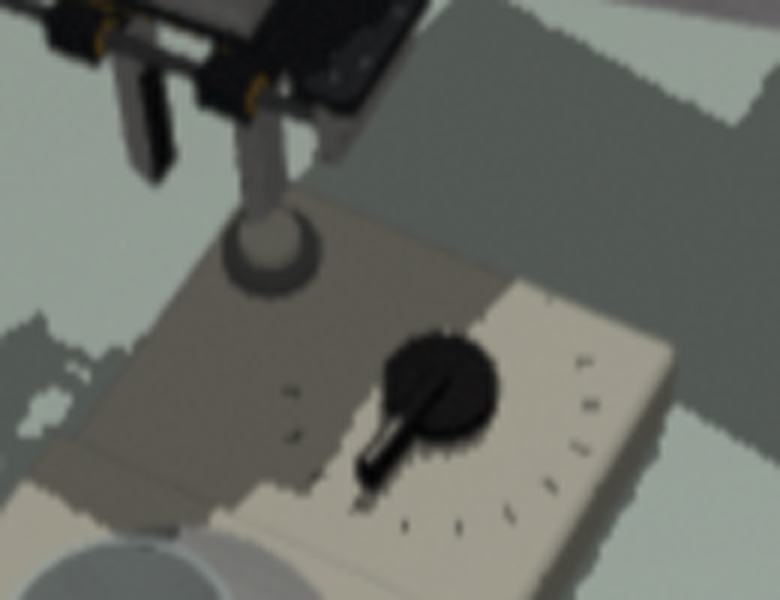

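The finger's end is at crop (263,213), just above the cap at (272,238). I'll check the alignment by overlaying the projected finger footprint.

```bash
python3 -c "
from h import *
k=calibration('scene')
def pr(X):
    p=np.array(k['R'])@X+np.array(k['t']);return ((np.array([k['fx']*p[0]/p[2]+k['cx'],k['fy']*p[1]/p[2]+k['cy']])-[250,130])+.5)*6-.5
w=np.radians(-12.2);tx=np.array([np.cos(w),np.sin(w),0]);ty=np.array([np.sin(w),-np.cos(w),0]);T=np.array([.4811,-.1641,.0898])
a=cv2.imread('pics/s6c.png')
for z,col in((.0898,(0,0,255)),(.076,(0,255,255))):
    F=T-ty*.02625;F[2]=z
    P=np.array([pr(F+tx*i*.008+ty*j*.00625) for i,j in((1,1),(1,-1),(-1,-1),(-1,1))]);cv2.polylines(a,[P.round().astype(int)],True,col,1);print(z,F,pr(F))
Q=np.array([pr(np.array([.4865+.013*np.cos(t),-.1385+.013*np.sin(t),.076])) for t in np.linspace(0,6.28,40)]);cv2.polylines(a,[Q.round().astype(int)],True,(255,0,0),1)
cv2.imwrite('pics/s6o.png',cv2.resize(a[100:350,100:400],None,fx=2,fy=2))
"
```

```text
0.0898 [ 0.48664728 -0.13844283  0.0898    ] [260.49360164 210.18731249]
0.076 [ 0.48664728 -0.13844283  0.076     ] [262.66896712 230.28422188]
```

View pics/s6o.png

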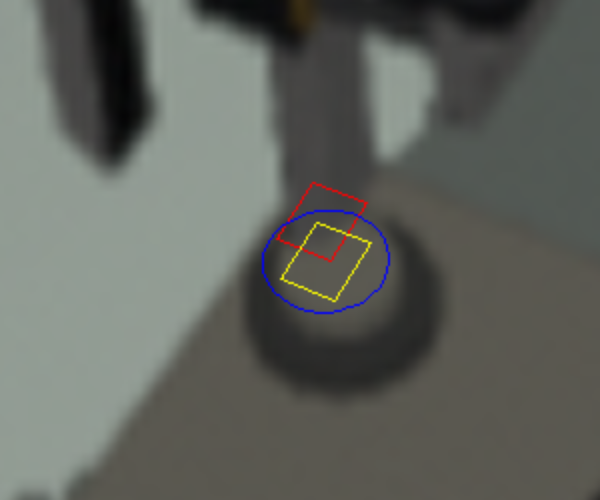

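The finger lands within the cap. The cap looks 1–3 mm further to +y than planned, so I shift 1 mm and go down to feel for contact.

>>> send_rows([
  {"x": 0, "y": -0.1, "z": 0.4, "wx": 0, "wy": 0, "wz": 0, "hand": 0.15},
  {"x": 0, "y": -0.1, "z": 0.8, "wx": 0, "wy": 0, "wz": 0, "hand": 0.15},
  {"x": 0, "y": -0.1, "z": 1.0, "wx": 0, "wy": 0, "wz": 0, "hand": 0.15},
  {"x": 0, "y": -0.1, "z": 1.2, "wx": 0, "wy": 0, "wz": 0, "hand": 0.15},
  {"x": 0, "y": -0.1, "z": 1.3, "wx": 0, "wy": 0, "wz": 0, "hand": 0.15},
  {"x": 0, "y": -0.1, "z": 1.4, "wx": 0, "wy": 0, "wz": 0, "hand": 0.15},
  {"x": 0, "y": -0.1, "z": 1.5, "wx": 0, "wy": 0, "wz": 0, "hand": 0.15},
  {"x": 0, "y": -0.1, "z": 1.5, "wx": 0, "wy": 0, "wz": 0, "hand": 0.15},
  {"x": 0, "y": -0.1, "z": 1.5, "wx": 0, "wy": 0, "wz": 0, "hand": 0.15},
  {"x": 0, "y": -0.1, "z": 1.5, "wx": 0, "wy": 0, "wz": 0, "hand": 0.15},
])

```text
t: 10.25
tcp_pos: [0.4813, -0.1631, 0.0748]
orientation: [180.0, -0.0, -12.2]
ft_force: [-1.0, 0.3, 3.3]
gripper_width: 0.0403
```

>>> send_rows([
  {"x": 0, "y": 0, "z": 0.1, "wx": 0, "wy": 0, "wz": 0, "hand": 0.15},
  {"x": 0, "y": 0, "z": 0.2, "wx": 0, "wy": 0, "wz": 0, "hand": 0.15},
  {"x": 0, "y": 0, "z": 0.3, "wx": 0, "wy": 0, "wz": 0, "hand": 0.15},
  {"x": 0, "y": 0, "z": 0.3, "wx": 0, "wy": 0, "wz": 0, "hand": 0.15},
  {"x": 0, "y": 0, "z": 0.3, "wx": 0, "wy": 0, "wz": 0, "hand": 0.15},
  {"x": 0, "y": 0, "z": 0.3, "wx": 0, "wy": 0, "wz": 0, "hand": 0.15},
  {"x": 0, "y": 0, "z": 0.3, "wx": 0, "wy": 0, "wz": 0, "hand": 0.15},
  {"x": 0, "y": 0, "z": 0.3, "wx": 0, "wy": 0, "wz": 0, "hand": 0.15},
  {"x": 0, "y": 0, "z": 0.3, "wx": 0, "wy": 0, "wz": 0, "hand": 0.15},
  {"x": 0, "y": 0, "z": 0.3, "wx": 0, "wy": 0, "wz": 0, "hand": 0.15},
])

```text
t: 11.5
tcp_pos: [0.4814, -0.1631, 0.0718]
orientation: [180.0, -0.0, -12.2]
ft_force: [-1.7, 0.6, 4.8]
gripper_width: 0.0399
```

>>> send_rows([
  {"x": 0, "y": 0, "z": 0.05, "wx": 0, "wy": 0, "wz": 0, "hand": 0.15},
  {"x": 0, "y": 0, "z": 0.1, "wx": 0, "wy": 0, "wz": 0, "hand": 0.15},
  {"x": 0, "y": 0, "z": 0.15, "wx": 0, "wy": 0, "wz": 0, "hand": 0.15},
  {"x": 0, "y": 0, "z": 0.15, "wx": 0, "wy": 0, "wz": 0, "hand": 0.15},
  {"x": 0, "y": 0, "z": 0.15, "wx": 0, "wy": 0, "wz": 0, "hand": 0.15},
  {"x": 0, "y": 0, "z": 0.15, "wx": 0, "wy": 0, "wz": 0, "hand": 0.15},
  {"x": 0, "y": 0, "z": 0.15, "wx": 0, "wy": 0, "wz": 0, "hand": 0.15},
  {"x": 0, "y": 0, "z": 0.15, "wx": 0, "wy": 0, "wz": 0, "hand": 0.15},
  {"x": 0, "y": 0, "z": 0.15, "wx": 0, "wy": 0, "wz": 0, "hand": 0.15},
  {"x": 0, "y": 0, "z": 0.15, "wx": 0, "wy": 0, "wz": 0, "hand": 0.15},
])

```text
t: 12.75
tcp_pos: [0.4815, -0.1632, 0.071]
orientation: [180.0, -0.0, -12.2]
ft_force: [-4.5, 1.7, 12.9]
gripper_width: 0.0397
```

>>> send_rows([
  {"x": 0, "y": 0, "z": 0.07, "wx": 0, "wy": 0, "wz": 0, "hand": 0.15},
  {"x": 0, "y": 0, "z": 0.14, "wx": 0, "wy": 0, "wz": 0, "hand": 0.15},
  {"x": 0, "y": 0, "z": 0.14, "wx": 0, "wy": 0, "wz": 0, "hand": 0.15},
  {"x": 0, "y": 0, "z": 0.14, "wx": 0, "wy": 0, "wz": 0, "hand": 0.15},
  {"x": 0, "y": 0, "z": 0.14, "wx": 0, "wy": 0, "wz": 0, "hand": 0.15},
  {"x": 0, "y": 0, "z": 0.14, "wx": 0, "wy": 0, "wz": 0, "hand": 0.15},
  {"x": 0, "y": 0, "z": 0.14, "wx": 0, "wy": 0, "wz": 0, "hand": 0.15},
  {"x": 0, "y": 0, "z": 0.14, "wx": 0, "wy": 0, "wz": 0, "hand": 0.15},
  {"x": 0, "y": 0, "z": 0.14, "wx": 0, "wy": 0, "wz": 0, "hand": 0.15},
  {"x": 0, "y": 0, "z": 0.14, "wx": 0, "wy": 0, "wz": 0, "hand": 0.15},
])

```text
t: 14.0
tcp_pos: [0.4817, -0.1632, 0.0708]
orientation: [180.0, -0.1, -12.2]
ft_force: [-8.0, 2.7, 21.2]
gripper_width: 0.0399
```

```bash
python3 -c "
from h import *
s=sense();print(s['ft_force'],s['tcp_pos'])
a=get_image('scene')[140:190,265:325];cv2.imwrite('pics/s7c.png',cv2.resize(a,None,fx=10,fy=10,interpolation=cv2.INTER_CUBIC))
"
```

```text
[-7.99154611  2.74060073 21.22997696] [ 0.48165987 -0.16322928  0.07079066]
```

View pics/s7c.png

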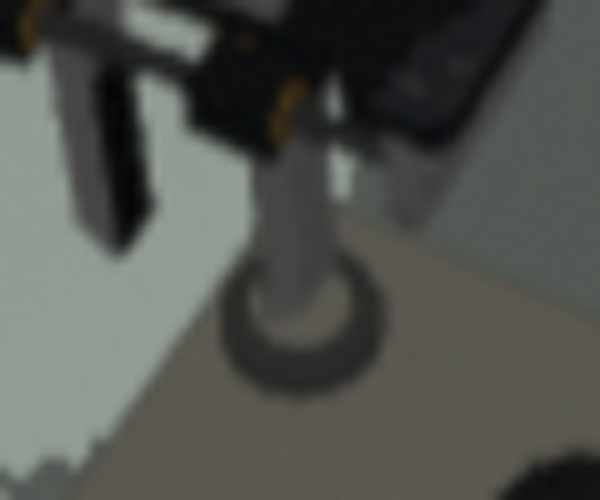

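The fingertip (crop (295,300)) stands on the cap, which is sunk into its ring, against a hard stop at z = 0.0708. Its rear edge is near the cap's edge. Without releasing the button I'll ease off slightly, slide 3 mm towards the cap's centre and bottom it again, to rule out resting on the housing.

>>> send_rows([
  {"x": 0, "y": 0, "z": 0, "wx": 0, "wy": 0, "wz": 0, "hand": 0.15},
  {"x": 0.0, "y": 0, "z": -0.08, "wx": 0, "wy": 0, "wz": 0, "hand": 0.15},
  {"x": 0.1, "y": 0, "z": -0.08, "wx": 0, "wy": 0, "wz": 0, "hand": 0.15},
  {"x": 0.2, "y": 0, "z": -0.08, "wx": 0, "wy": 0, "wz": 0, "hand": 0.15},
  {"x": 0.3, "y": 0, "z": -0.08, "wx": 0, "wy": 0, "wz": 0, "hand": 0.15},
  {"x": 0.3, "y": 0, "z": 0, "wx": 0, "wy": 0, "wz": 0, "hand": 0.15},
  {"x": 0.3, "y": 0, "z": 0.08, "wx": 0, "wy": 0, "wz": 0, "hand": 0.15},
  {"x": 0.3, "y": 0, "z": 0.12, "wx": 0, "wy": 0, "wz": 0, "hand": 0.15},
  {"x": 0.3, "y": 0, "z": 0.12, "wx": 0, "wy": 0, "wz": 0, "hand": 0.15},
  {"x": 0.3, "y": 0, "z": 0.12, "wx": 0, "wy": 0, "wz": 0, "hand": 0.15},
])

```text
t: 15.3
tcp_pos: [0.485, -0.164, 0.0708]
orientation: [180.0, -0.1, -12.2]
ft_force: [-8.8, 2.3, 20.3]
gripper_width: 0.04
```

The stop is at the same height, so the button is fully down. Releasing straight up and withdrawing.

>>> send_rows([
  {"x": 0, "y": 0, "z": -0.3, "wx": 0, "wy": 0, "wz": 0, "hand": 0.15},
  {"x": 0, "y": 0, "z": -0.8, "wx": 0, "wy": 0, "wz": 0, "hand": 0.15},
  {"x": 0, "y": 0, "z": -2, "wx": 0, "wy": 0, "wz": 0, "hand": 0.15},
  {"x": 0, "y": 0, "z": -5, "wx": 0, "wy": 0, "wz": 0, "hand": 0.15},
  {"x": 0, "y": 0, "z": -9, "wx": 0, "wy": 0, "wz": 0, "hand": 0.15},
  {"x": -4, "y": 5, "z": -11, "wx": 0, "wy": 0, "wz": 0, "hand": 0.15},
  {"x": -8, "y": 9, "z": -11, "wx": 0, "wy": 0, "wz": 0, "hand": 0.15},
  {"x": -12, "y": 13, "z": -11, "wx": 0, "wy": 0, "wz": 0, "hand": 0.15},
  {"x": -12, "y": 13, "z": -11, "wx": 0, "wy": 0, "wz": 0, "hand": 0.15},
  {"x": -12, "y": 13, "z": -11, "wx": 0, "wy": 0, "wz": 0, "hand": 0.15},
])

```text
t: 16.55
tcp_pos: [0.3405, -0.2656, 0.1811]
orientation: [179.9, -0.2, -12.2]
ft_force: [0.0, 0.1, 0.5]
gripper_width: 0.0401
```

```bash
python3 -c "
from h import *
t=get_image('top');s=get_image('scene');st=sense();print(st['tcp_pos'],st['ft_force'],st['t'])
f=lambda a,u,v:cv2.resize(a[v:v+120,u:u+240],None,fx=2.5,fy=2.5,interpolation=cv2.INTER_CUBIC)
cv2.imwrite('pics/m8.png',np.vstack([f(t,235,130),f(s,180,145)]))
for n in('dial_tip','dial_axis','dish_mid','dropper_mid','beaker_mid'):print(n,[(np.round(d['at'],1).tolist(),round(d['confidence'],2)) for d in tip_of(n,'top')][:3])
"
```

```text
[ 0.34087793 -0.26508677  0.18072795] [-0.22320407  0.58087325 -0.59077888] 16.65
dial_tip [([320.3, 202.7], 0.84), ([261.8, 176.2], 0.51)]
dial_axis [([318.1, 219.1], 0.53)]
dish_mid [([345.0, 148.0], 0.56)]
dropper_mid [([348.8, 240.5], 0.75), ([261.6, 173.8], 0.64), ([320.2, 202.4], 0.41)]
beaker_mid [([438.5, 211.8], 0.91), ([417.5, 183.4], 0.91), ([408.5, 220.9], 0.84)]
```

View pics/m8.png

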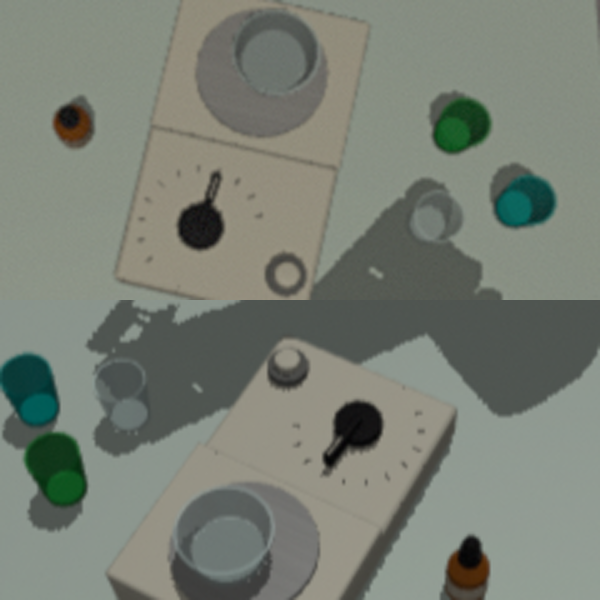

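The last picture shows the lever (top view, end at (215,175)) on stop 7, with three ticks after it. The start button is up again at (286,273). The dish, dropper and beakers stand as before, and the arm is clear.

```bash
python3 -c "
from cell import *
print(hand_in())"
```

```text
the job is handed in; nothing more can be done
None
```

The job is done and handed in at about 17 s, well under the 58 s limit.

- **Dial:** I pushed the lever round clockwise with the shut fingertips, from stop 3 to stop 7, which is four clicks. Both cameras showed it in stop 7 when I backed off. It was still there in the last pictures, with three ticks left after it.
- **Start button:** I then pressed it with one fingertip to a hard stop at z ≈ 0.071 m, with about 20 N. The force had been about 5 N just before the stop, as described. While holding it down I eased off about 1 mm, slid the finger 3 mm towards the cap's centre and pressed again. It stopped at the same height, so the finger was not resting on the housing. After release the last picture shows the button up.
- **Everything else:** The dish, dropper bottle and beaker look unmoved, nothing was gripped, and the arm ended clear of everything, reading only sensor noise.

**Checks that disagreed:** the two cameras differed by about 4 mm on the button's position, within what the fingertip allowed. The point finder once took the button for the dropper bottle; I used the pictures instead.

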